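Dress the finishing motor: spacer sleeve, then sole-edge wheel

ROBOT

A 6-joint arm with a two-finger parallel gripper is mounted at the origin on the work surface. World frame = base frame: x ahead of the robot, y to its left, z up, the work surface at z = 0. Lengths are in mm, angles in rad, forces in N, time in s.
With the tool pointing down it reaches from about 275 to 850 mm from the base axis. Payload 5.2 kg.
Tool frame: the origin (TCP) lies at the very end of the fingers, on their centre line; the grasp point (between the pads) lies 19 mm behind it; z points along the fingers, y is the line along which they close (so a half turn about z gives the same grasp; the last joint's range is limited). The gripper opens to 85 mm and grips with 20 to 120 N. Pads are 22 mm wide; open, the fingers measure 114 mm over their backs; the gripper's body (76 mm by 85 mm) begins 54 mm behind the grasp point. The pads swing forward as they close: fully open they stand 13 mm farther back than shut.
Start: joints at [-0.203, 0.259, 1.535, -0, 1.348, -0.203], TCP at [550.005, 0.023, 231.31] pointing down, gripper open.
Joint ranges: [-3.14, 3.14], [-0.91, 2.08], [0.19, 2.58], [-1.22, 4.36], [0.22, 2.71], [-3.12, 3.12]. Speed limits (rad/s): [2.57, 2.57, 3.14, 3.14, 3.14, 3.14].

INTERFACE

Orientations are given as [roll, pitch, yaw] about the fixed x, y, z axes, in that order (R = Rz(yaw) Ry(pitch) Rx(roll)).
In Python, from cell import bot gives the robot as it stands. The module is installed in compiled form; this text tells all that it offers.
- The arm moves only by the shell command python3 -m pendant 'ROWS' [FORCE]. ROWS is text: rows parted by semicolons, each of 7 numbers parted by spaces: the shift along the world's x, y, z in m, then the turn, a rotation vector about the world's x, y, z in degrees, then the opening, from -1 (shut) to 1 (fully open). In form: dx dy dz wx wy wz hand; .... A call has 1 to 8 rows; each row shifts and turns the commanded pose from where the row before left it; what a row does not reach is not made up. A row lasts 1/12 s, in which the tool goes at most 41.7 mm and 7.16 degrees, less where a joint would pass 70% of its speed; a pose out of reach is approached as far as the arm can. A call with a gripper value outside its range is refused whole. The fingers move at their own pace and stop on an object; FORCE is the grip in N (left out, the last holds). Time passes only in rows, so rows that do not move let the fingers close. It gives the time, the measured TCP pose, the force, the opening and the grip force at its end, in the units of the state.
- bot.observe(): the state, without advancing time (a new reading comes with each control period).
- bot.get_image(name): name is "scene" or "side" or "wrist"; returns (picture, depth): 384x512x3 uint8, red, green, blue; 384x512 float32, mm along the optical axis (not along the pixel's ray), 0 where there is no reading.
- bot.camera_model(name): a dict with "intrinsics" (3x3 intrinsics, pixels), "distortion" ([k1, k2, p1, p2, k3] as OpenCV has them; the pictures are not rectified), "R" (3x3) and "t" (3): a world point X has camera coordinates R X + t; the wrist camera has in their place "T_tool_cam" (4x4, takes a point from camera to tool coordinates, whose origin is the TCP and whose axes are the flange's). Camera axes: x right, y down, z forward; pixel columns grow to the right and rows downward; lengths in mm; the calibration is good to about 2 mm. A picture is of the moment at which its call begins: read the wrist's pose just before it. camera_model takes no time and is no camera call.
- bot.finish_job(): hands the job in; it is judged then, once.
The state is a dict: "t": time; "joints": joint angles; "qd": joint speeds; "effort": joint torques, N m; "ee_pos": TCP position; "eef_rot": TCP orientation; "ft_force": force on the tool from outside, world axes, zero at the start; "moment": the same for the moment, N m; "finger_gap": finger opening in mm; "finger_force": force on a finger pad.
Only numpy, scipy, OpenCV 4.12 (cv2) and the standard library are available. Lean on these libraries where they do the work, as an engineer would, in place of code of your own. Each camera call takes 0.05 s, during which the arm holds its last target. There are 200 camera calls.

TASK

Get the cobbler's upright finishing motor ready: slip the tall metal spacer sleeve over the spindle until it sits flat on the shoulder, then put the rubber-rimmed sanding wheel on the same spindle so that it rests flat on top of the sleeve. The short sleeve of the same diameter is the wrong spacer and stays off the motor.

Things in the scene. Friction and masses are not known exactly. Their poses are not given: they have to be found in the camera images.
- shoulder (a point): Centre of the flat steel shoulder (52 mm disc) on the fixed upright motor, 78 mm above the table; the sleeve sits here. z points up along the plain steel spindle, which rises 66 mm from here: 16 mm diameter for 48 mm, then tapering to 6 mm at the tip. Below: round grey ribbed housing, 120 mm diameter, 70 mm high, small black box low on its side.
- tall_sleeve: The spacer to use: plain aluminium tube standing on end, 44 mm outside diameter, 26 mm bore right through, 36 mm high. About 0.1 kg. Origin at the centre of its underside, z up along the bore.
- wheel: Sanding wheel lying flat: black rubber rim on a pale wooden hub, 60 mm outside diameter, 26 mm bore right through, 22 mm thick. About 0.08 kg. Origin at the centre of its underside, z up along the bore. (A closed shoe-cream tin of nearly the same size, 62 mm across and 23 mm high, without a hole, lies about too.)
- short_sleeve: The wrong spacer, to be left off the motor: aluminium tube like the tall one, 44 mm outside diameter, 26 mm bore, but only 16 mm high. Origin at the centre of its underside, z up.
Things that resemble listed ones, but are neither listed nor needed, are in the scene too. There is more than one size of the part that bears shoulder; the job needs the smaller.

How it is judged:
By the outcome, as a careful person would: the job done as asked, in the order asked, and still so for the second after the job is handed in, with the robot touching nothing.
It also fails if it takes over 54 s, if anything falls off the work surface, if the arm or the gripper's body presses on something with over 40 N, if the wrist force passes 120 N, or if a joint passes its speed limit or range.

## Working session

There is one attempt and no reset: what is moved stays moved. The work goes in short steps, Python scripts to look and compute and a shell command to move; the robot and the scene stay as the last step left them, time stands still between calls to the robot, and variables do not carry over. Pictures are saved under pics/ and viewed, at most 10 in all, crops included, and the job is handed in when it is done.

```bash
mkdir -p pics; cat > h.py <<'E'
import numpy as np, cv2
from cell import bot
def grab(n,fn=None):
    s=bot.observe(); p,d=bot.get_image(n); np.savez('%s.npz'%n,p=p,d=d,pos=s['ee_pos'],rot=s['eef_rot'])
    if fn: cv2.imwrite('pics/'+fn,p[:,:,::-1])
    return p,d
def cam(n):
    m=bot.camera_model(n);K=np.array(m['intrinsics']);D=np.array(m['distortion'])
    if n!='wrist':
        R=np.array(m['R']);t=np.array(m['t']);return K,D,R.T,-R.T@t
    z=np.load('wrist.npz');from scipy.spatial.transform import Rotation as Ro
    Rt=Ro.from_euler('xyz',z['rot']).as_matrix();T=np.array(m['T_tool_cam'])
    return K,D,Rt@T[:3,:3],Rt@T[:3,3]+z['pos']
def rays(n,px):
    K,D,R,c=cam(n);u=cv2.undistortPoints(np.array(px,float).reshape(-1,1,2),K,D)[:,0]
    return np.c_[u,np.ones(len(u))]@R.T,c
def onz(n,px,z):
    r,c=rays(n,px);return c+r*((z-c[2])/r[:,2])[:,None]
def cloud(n):
    d=np.load('%s.npz'%n)['d'];v,u=np.mgrid[:384,:512]
    r,c=rays(n,np.c_[u.ravel(),v.ravel()]);P=c+r*d.ravel()[:,None];P[d.ravel()==0]=np.nan
    return P.reshape(384,512,3)
E
python3 - <<'E'
from h import *
a,_=grab('scene');b,_=grab('side')
cv2.imwrite('pics/a.png',a[:,:,::-1]);cv2.imwrite('pics/b.png',b[:,:,::-1])
for n in('scene','side'):print(n,cam(n)[3],cam(n)[2][:,2])
print(bot.observe(), bot.camera_model('wrist'))
E
```

```text
scene [ 816.62487122 -510.32958745  905.19280015] [-0.36571233  0.46839035 -0.80427916]
side [ 257.66335219 -985.97729175  831.74248282] [ 0.12157975  0.79473837 -0.59465056]
{'t': 0.1, 'joints': array([-2.02810366e-01,  2.59290159e-01,  1.53599274e+00,  3.42368052e-06,
        1.34799984e+00, -2.02832805e-01]), 'qd': array([ 2.06531389e-03, -1.14902246e-03, -2.18894244e-03, -2.14244886e-06,
       -1.84793259e-04, -2.24823510e-04]), 'effort': array([ 3.02140717e-03, -4.46967566e+01, -2.91247433e+01, -1.80583206e-04,
        6.27233181e-03, -7.21271704e-05]), 'ee_pos': array([5.49517772e+02, 1.18147334e-01, 2.30539376e+02]), 'eef_rot': array([-3.13993789e+00, -3.43728510e-04,  1.57081772e+00]), 'ft_force': array([0.08478902, 0.3038748 , 0.36936793]), 'moment': array([0.0222767 , 0.01812352, 0.02929617]), 'finger_force': 0.0, 'finger_gap': 85.51924998727962} {'intrinsics': array([[342.32167958,   0.        , 256.32273025],
       [  0.        , 342.32167958, 195.4525052 ],
       [  0.        ,   0.        ,   1.        ]]), 'distortion': array([-0.10045984,  0.        ,  0.        ,  0.        ,  0.        ]), 'T_tool_cam': array([[ 2.82469176e-04, -9.56229822e-01, -2.92616554e-01,
         7.32260197e+01],
       [ 9.99999839e-01,  1.26364603e-04,  5.52379986e-04,
         3.72920170e-01],
       [-4.91225841e-04, -2.92616663e-01,  9.56229704e-01,
        -1.43650984e+02],
       [ 0.00000000e+00,  0.00000000e+00,  0.00000000e+00,
         1.00000000e+00]])}
```

View pics/a.png

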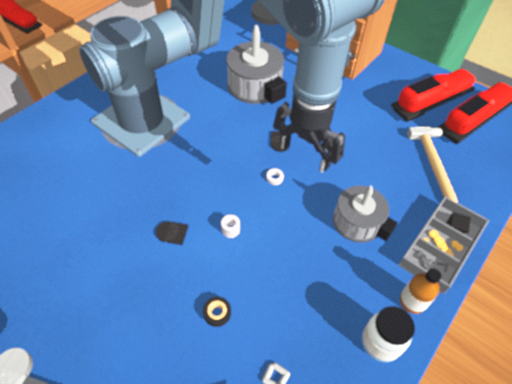

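View pics/b.png

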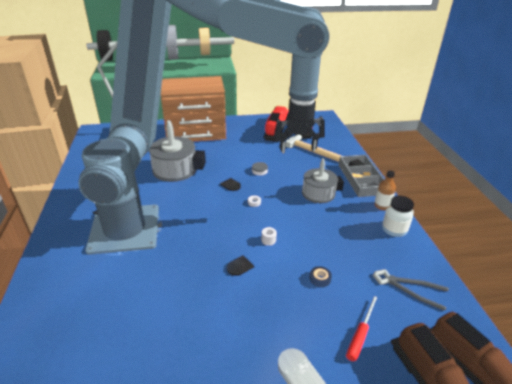

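The scene view shows the smaller motor at (362,213), the larger one at (255,70), the tall sleeve at (231,226), the short sleeve at (275,177) and the wheel at (217,311). The side view has the motor at (320,183), the tall sleeve at (269,236), the short one at (254,201) and the wheel at (320,276). The tin is the grey disc at (260,169).

```bash
python3 - <<'E'
from h import *
C={n:cloud(n) for n in('scene','side')}
def circ(P):
    A=np.c_[2*P[:,:2],np.ones(len(P))];s=np.linalg.lstsq(A,(P[:,:2]**2).sum(1),rcond=None)[0];return s[:2],np.sqrt(s[2]+s[0]**2+s[1]**2)
W={'tall':((231,226),(269,236),(28,45)),'short':((275,177),(254,201),(10,24)),'wheel':((217,311),(320,276),(16,29)),'motorS':((362,213),(320,183),(72,84)),'motorL':((255,70),(173,160),(72,110)),'spS':((362,213),(320,183),(95,160)),}
for k,(a,b,zr) in W.items():
  for n,(u,v) in(('scene',a),('side',b)):
    h=40 if 'm' in k or 'sp' in k else 22
    P=C[n][max(v-h,0):v+h,u-h:u+h].reshape(-1,3);P=P[(P[:,2]>zr[0])&(P[:,2]<zr[1])]
    if len(P)<3: print(k,n,'none');continue
    (c,s,_)=cv2.minAreaRect(P[:,:2].astype(np.float32)); e=cv2.minEnclosingCircle(P[:,:2].astype(np.float32))
    print(k,n,len(P),'z',np.percentile(P[:,2],[5,50,98]).round(1),'mean',P[:,:2].mean(0).round(1),'rect',np.round(c,1),np.round(s,1),'encl',np.round(e[0],1),round(e[1],1))
E
```

```text
tall scene 177 z [29.8 33.7 37.5] mean [ 447.2 -118.4] rect [ 445.6 -117.7] [40.3 44.7] encl [ 445.9 -117.8] 22.7
tall side 110 z [28.6 35.  38. ] mean [ 445.4 -119.4] rect [ 446.1 -117.8] [47.  39.7] encl [ 444.5 -117.3] 23.7
short scene 141 z [10.9 15.  18.5] mean [431.8  76.9] rect [430.7  77.6] [42.8 42.8] encl [431.2  78.3] 22.8
short side 77 z [10.6 14.8 19.3] mean [428.2  83. ] rect [412.4 132.3] [ 42.6 163.9] encl [404.2 129.4] 82.3
wheel scene 508 z [17.9 20.9 24.4] mean [ 560.3 -292. ] rect [ 560.3 -291.4] [56.9 57.4] encl [ 559.4 -291.2] 29.9
wheel side 261 z [17.6 21.1 24.3] mean [ 558.9 -292.9] rect [ 558.8 -290.8] [61.1 57.6] encl [ 561.1 -291.4] 32.3
motorS scene 296 z [72.6 76.4 79.9] mean [672.6  98.5] rect [666.9 101. ] [ 77.4 112.5] encl [671.  103.6] 57.4
motorS side 151 z [72.2 76.2 81.7] mean [667.8  93.2] rect [672.1  96.9] [107.6 102.1] encl [669.5  97.9] 57.4
motorL scene 1884 z [ 76.1  98.4 109.5] mean [177.  316.8] rect [167.7 321.1] [172.4 199.1] encl [173.7 331.8] 106.1
motorL side 1224 z [ 74.7  99.3 108. ] mean [177.5 355.1] rect [190.1 404.9] [331.1 204.8] encl [212.1 404.8] 179.4
spS scene 110 z [ 99.5 122.5 143.5] mean [671.7  98.7] rect [670.6 100.5] [12.9 14.2] encl [671.  101.2] 8.2
spS side 53 z [100.6 120.6 142.4] mean [668.6  98.5] rect [669.4  98.5] [11.7 15.6] encl [668.9  99. ] 8.3
```

```bash
python3 -m pendant '-0.0207 -0.0236 -0.01 0 0 0 1;-0.0207 -0.0236 -0.01 0 0 0 1;-0.0207 -0.0236 -0.01 0 0 0 1;-0.0207 -0.0236 -0.01 0 0 0 1;-0.0207 -0.0236 -0.01 0 0 0 1;0 0 0 0 0 0 1;0 0 0 0 0 0 1' 40
python3 - <<'E'
from h import *
p,d=grab('wrist','w1.png');P=cloud('wrist')
Q=P[(P[...,2]>31)&(P[...,2]<41)&(abs(P[...,0]-446)<40)&(abs(P[...,1]+118)<40)]
e=cv2.minEnclosingCircle(Q[:,:2].astype(np.float32));print(len(Q),Q.mean(0),e,cv2.minAreaRect(Q[:,:2].astype(np.float32)))
E
```

```text
t: 0.68
ee_pos: [445.3, -118.7, 180.7]
eef_rot: [-3.14, -0.001, 1.567]
ft_force: [0.0, -0.8, 0.3]
finger_gap: 85.6
finger_force: 0.0
1309 [ 447.49985929 -116.78461053   36.54295154] ((447.4562072753906, -117.6551284790039), 21.944421768188477) ((447.5349426269531, -117.58922576904297), (42.80012893676758, 42.877685546875), 25.62885093688965)
```

View pics/w1.png

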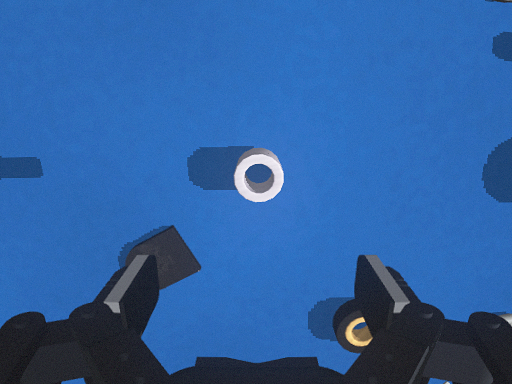

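The wrist view shows the tall sleeve standing at (259,175), with clear room for both fingers. It measures at (447.4,-117.6).

```bash
python3 -m pendant '0.002 0.001 -0.034 0 0 0 1;0 0 -0.034 0 0 0 1;0 0 -0.034 0 0 0 1;0 0 -0.034 0 0 0 1;0 0 -0.02 0 0 0 1;0 0 -0.014 0 0 0 1;0 0 0 0 0 0 1;0 0 0 0 0 0 0' 40
python3 -m pendant '0 0 0 0 0 0 -1;0 0 0 0 0 0 -1;0 0 0 0 0 0 -1;0 0 0 0 0 0 -1;0 0 0 0 0 0 -1;0 0 0 0 0 0 -1' 40
```

```text
t: 1.4
ee_pos: [449.1, -116.1, 11.1]
eef_rot: [-3.141, -0.001, 1.572]
ft_force: [0.0, 0.2, 0.4]
finger_gap: 75.0
finger_force: 0.0
t: 1.9
ee_pos: [449.7, -117.3, 12.9]
eef_rot: [3.139, 0.001, 1.571]
ft_force: [-0.9, 0.8, 5.6]
finger_gap: 42.0
finger_force: 40.4
```

```bash
python3 -m pendant '0 0 0.02 0 0 0 -1;0 0 0.035 0 0 0 -1;0 0 0.035 0 0 0 -1;0 0 0.035 0 0 0 -1;0 0 0.035 0 0 0 -1;0 0 0.03 0 0 0 -1;0 0 0 0 0 0 -1;0 0 0 0 0 0 -1'
python3 -m pendant '0.028 0.018 0 0 0 0 -1;0.028 0.018 0 0 0 0 -1;0.028 0.018 0 0 0 0 -1;0.028 0.018 0 0 0 0 -1;0.028 0.018 0 0 0 0 -1;0.02 0.01 0 0 0 0 -1;0 0 0 0 0 0 -1;0 0 0 0 0 0 -1'
python3 - <<'E'
from h import *
p,d=grab('wrist','w2.png');P=cloud('wrist')
s=bot.observe();print(s['ee_pos'])
for lo,hi in((73,83),(90,126),(95,150)):
  Q=P[(P[...,2]>lo)&(P[...,2]<hi)&(abs(P[...,0]-670)<32)&(abs(P[...,1]-100)<32)]
  if len(Q):print(lo,len(Q),Q.mean(0),cv2.minEnclosingCircle(Q[:,:2].astype(np.float32)),cv2.minAreaRect(Q[:,:2].astype(np.float32)))
Q=P[(P[...,2]>100)&(np.hypot(P[...,0]-s['ee_pos'][0],P[...,1]-s['ee_pos'][1])<28)];print(len(Q),np.percentile(Q,[1,50,99],axis=0))
E
```

```text
t: 2.57
ee_pos: [449.7, -117.6, 203.8]
eef_rot: [3.136, 0.003, 1.571]
ft_force: [1.0, 0.0, -1.5]
finger_gap: 42.1
finger_force: 41.2
t: 3.23
ee_pos: [607.9, -16.1, 198.9]
eef_rot: [-3.138, -0.001, 1.572]
ft_force: [-0.3, 1.0, -0.0]
finger_gap: 42.2
finger_force: 41.3
[607.23519316 -16.70454353 199.28089751]
73 2996 [667.71503145  97.77741309  79.01008273] ((670.1176147460938, 97.91004943847656), 39.534114837646484) ((670.03271484375, 96.10449981689453), (57.113059997558594, 58.2213249206543), 87.30610656738281)
90 399 [666.32824792  98.11417988 108.95622989] ((670.8720703125, 101.48432159423828), 7.990945816040039) ((667.8375854492188, 99.62794494628906), (8.64213752746582, 15.94461727142334), 31.164501190185547)
95 973 [667.89345552  99.36915375 127.4211693 ] ((670.9160766601562, 101.49712371826172), 8.001301765441895) ((669.37255859375, 100.2960433959961), (12.063573837280273, 15.817357063293457), 36.5555419921875)
21286 [[582.24424953 -34.49646998 190.85121202]
 [606.62918447  -6.42182126 227.40750881]
 [632.25899697   5.02714279 287.63733937]]
```

View pics/w2.png

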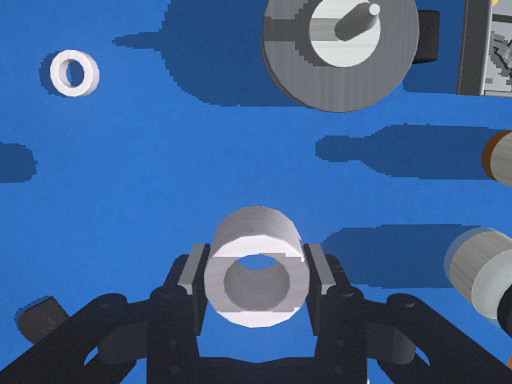

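The wrist view shows the sleeve held upright between the pads at (258,270). The spindle tip is at (375,10), and the shoulder is at (345,30).

```bash
python3 - <<'E'
from h import *
P=cloud('wrist')
for lo in(134,138,141):
  Q=P[(P[...,2]>lo)&(P[...,2]<150)&(abs(P[...,0]-670)<25)&(abs(P[...,1]-100)<25)]
  print(len(Q),Q.mean(0),Q.max(0),Q.min(0),cv2.minEnclosingCircle(Q[:,:2].astype(np.float32)))
# shoulder: fit circle via far edge
Q=P[(P[...,2]>75.5)&(P[...,2]<84)&(np.hypot(P[...,0]-670,P[...,1]-100)<28)];print(Q[:,:2].min(0),Q[:,:2].max(0),np.median(Q[:,2]))
# sleeve
S=P[205:330,200:315].reshape(-1,3);S=S[np.hypot(S[:,0]-607,S[:,1]+16)<27]
h,e=np.histogram(S[:,2],bins=np.arange(180,240,2));print(list(zip(e,h)))
zt=e[h.argmax()]+1
T=S[abs(S[:,2]-zt)<3];print(zt,np.median(T[:,2]),cv2.minEnclosingCircle(T[:,:2].astype(np.float32)),T.min(0),T.max(0))
A=np.c_[T[:,:2],np.ones(len(T))];print('tilt',np.linalg.lstsq(A,T[:,2],rcond=None)[0][:2])
W=S[(S[:,2]<zt-5)&(S[:,1]>-10)];f=np.c_[2*W[:,:2],np.ones(len(W))];s=np.linalg.lstsq(f,(W[:,:2]**2).sum(1),rcond=None)[0];print('wall fit',s[:2],np.sqrt(s[2]+s[0]**2+s[1]**2),W.min(0))
E
```

```text
370 [669.59364342 100.5682187  140.62128241] [675.86431419 107.77197194 146.88725474] [664.77660871  95.30794374 134.00530059] ((670.9647216796875, 101.51210021972656), 6.2939934730529785)
255 [670.0456756  100.82214061 142.7315639 ] [675.06488545 106.03591368 146.88725474] [665.9477794   96.77541735 138.0481154 ] ((671.0432739257812, 101.39370727539062), 5.121391773223877)
177 [670.41546035 101.08102639 144.12685291] [674.78250036 105.54326906 146.88725474] [666.41088677  97.4828315  141.03052754] ((670.6793823242188, 101.3281478881836), 4.295967102050781)
[645.15896899  75.70608942] [697.50220473 122.86194387] 79.11027114964753
[(np.int64(180), np.int64(0)), (np.int64(182), np.int64(0)), (np.int64(184), np.int64(0)), (np.int64(186), np.int64(13)), (np.int64(188), np.int64(110)), (np.int64(190), np.int64(201)), (np.int64(192), np.int64(202)), (np.int64(194), np.int64(223)), (np.int64(196), np.int64(214)), (np.int64(198), np.int64(234)), (np.int64(200), np.int64(247)), (np.int64(202), np.int64(273)), (np.int64(204), np.int64(288)), (np.int64(206), np.int64(319)), (np.int64(208), np.int64(347)), (np.int64(210), np.int64(370)), (np.int64(212), np.int64(373)), (np.int64(214), np.int64(398)), (np.int64(216), np.int64(404)), (np.int64(218), np.int64(435)), (np.int64(220), np.int64(934)), (np.int64(222), np.int64(4455)), (np.int64(224), np.int64(198)), (np.int64(226), np.int64(102)), (np.int64(228), np.int64(103)), (np.int64(230), np.int64(85)), (np.int64(232), np.int64(89)), (np.int64(234), np.int64(75)), (np.int64(236), np.int64(50))]
223 222.75569467377022 ((608.636474609375, -16.814374923706055), 24.778520584106445) [585.97077726 -38.58411619 220.0041749 ] [631.27282071   5.3786332  225.98708549]
tilt [-0.00537388  0.00145225]
wall fit [608.39344353 -19.12379002] 24.03372357403507 [583.56977685  -9.96043747 186.60124698]
```

```bash
python3 -m pendant '0.0156 0.0295 0 0 0 0 -1;0.0156 0.0295 0 0 0 0 -1;0.0156 0.0295 0 0 0 0 -1;0.0156 0.0295 0 0 0 0 -1;0 0 0 0 0 0 -1;0 0 0 0 0 0 -1;0 0 0 0 0 0 -1'
cat >> h.py <<'E'
def check(zs,fn,r=27,top=24):
    p,d=grab('wrist',fn);P=cloud('wrist');s=bot.observe();print('tcp',s['ee_pos'].round(1))
    x,y=s['ee_pos'][:2];z=s['ee_pos'][2]+top
    T=P[(abs(P[...,2]-z)<4)&(np.hypot(P[...,0]-x,P[...,1]-y)<r)]
    if len(T):print('top',np.median(T[:,2]),'c',(T.min(0)+T.max(0))/2,T.max(0)-T.min(0))
    Q=P[(P[...,2]>zs)&(P[...,2]<150)&(np.hypot(P[...,0]-x,P[...,1]-y)<12)]
    if len(Q):print('tip',len(Q),Q.mean(0),(Q.min(0)+Q.max(0))/2,Q.max(0)-Q.min(0))
E
python3 -c "
from h import *
check(134,'w3.png')
p,d=grab('side');cv2.imwrite('pics/s3.png',cv2.resize(p[90:220,250:400,::-1],None,fx=4,fy=4))"
```

```text
t: 3.87
ee_pos: [669.7, 100.0, 200.7]
eef_rot: [-3.14, 0.001, 1.57]
ft_force: [-0.7, 0.0, -1.7]
finger_gap: 42.1
finger_force: 41.3
tcp [669.8  99.5 201. ]
top 224.52149044601873 c [669.86673406  99.65666423 224.98367453] [50.20559776 44.07774936  7.98861225]
tip 127 [671.51076198 105.52958389 137.66593672] [671.46775122 105.08754902 138.89932994] [12.29848039  6.83682997  9.73715212]
```

View pics/w3.png

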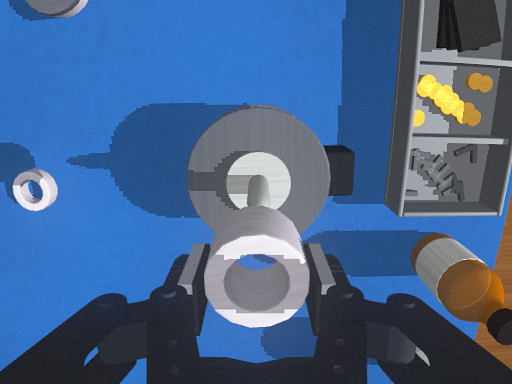

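The wrist view shows the sleeve at (257,280), directly in line with the spindle at (258,190). Only a correction of about 1 mm is needed before lowering.

```bash
python3 -m pendant '0.0007 0.001 -0.015 0 0 0 -1;0 0 -0.015 0 0 0 -1;0 0 -0.015 0 0 0 -1;0 0 -0.015 0 0 0 -1;0 0 -0.012 0 0 0 -1;0 0 -0.012 0 0 0 -1;0 0 -0.012 0 0 0 -1;0 0 0 0 0 0 -1'
python3 -m pendant '0 0 -0.006 0 0 0 -1;0 0 -0.003 0 0 0 -1;0 0 0 0 0 0 -1'
```

```text
t: 4.63
ee_pos: [669.9, 101.4, 102.4]
eef_rot: [-3.137, -0.0, 1.57]
ft_force: [0.2, -0.0, -0.8]
finger_gap: 41.8
finger_force: 41.3
t: 4.88
ee_pos: [671.6, 102.0, 96.1]
eef_rot: [-3.141, 0.0, 1.571]
ft_force: [-0.7, 0.1, -1.4]
finger_gap: 42.1
finger_force: 41.3
```

```bash
python3 -m pendant '0 0 -0.002 0 0 0 -1;0 0 0 0 0 0 -1;0 0 0 0 0 0 -1'; python3 -m pendant '0 0 -0.0015 0 0 0 -1;0 0 0 0 0 0 -1;0 0 0 0 0 0 -1';python3 -m pendant '0 0 -0.0015 0 0 0 -1;0 0 0 0 0 0 -1;0 0 0 0 0 0 -1'|grep -E 'pos|force'
```

```text
t: 5.13
ee_pos: [671.8, 102.1, 94.7]
eef_rot: [3.141, 0.0, 1.571]
ft_force: [0.7, 0.4, -0.2]
finger_gap: 42.5
finger_force: 41.3
t: 5.38
ee_pos: [671.6, 102.0, 92.8]
eef_rot: [-3.142, 0.0, 1.571]
ft_force: [0.1, 0.3, -0.7]
finger_gap: 42.4
finger_force: 41.3
ee_pos: [671.5, 102.0, 91.2]
ft_force: [0.4, 0.4, -0.8]
finger_force: 41.3
```

```bash
for i in 1; do python3 -m pendant '0 0 -0.0015 0 0 0 -1;0 0 0 0 0 0 -1;0 0 0 0 0 0 -1'|grep -E 'pos|ft_force'; python3 -m pendant '0 0 -0.001 0 0 0 -1;0 0 0 0 0 0 -1;0 0 0 0 0 0 -1'|grep -E 'pos|ft_force'; done
```

```text
ee_pos: [671.7, 102.1, 90.9]
ft_force: [-2.0, 0.1, 4.6]
ee_pos: [671.7, 102.0, 90.9]
ft_force: [-4.9, -0.0, 9.8]
```

Contact, with force rising at TCP z = 90.9 as expected for a seated sleeve. I'll release it, retreat and check.

```bash
python3 -m pendant '0 0 0.001 0 0 0 -0.2;0 0 0 0 0 0 0.4;0 0 0 0 0 0 1;0 0 0 0 0 0 1;0 0 0 0 0 0 1;0 0 0 0 0 0 1' | grep -E 'ft|gap'
python3 -m pendant '0 0 0.025 0 0 0 1;0 0 0.03 0 0 0 1;0 0 0.035 0 0 0 1;0 0 0.035 0 0 0 1;0 -0.04 0 0 0 0 1;0 -0.04 0 0 0 0 1;0 0 0 0 0 0 1;0 0 0 0 0 0 1'
python3 - <<'E'
from h import *
grab('wrist','w4.png');P=cloud('wrist')
M=(np.hypot(P[...,0]-671,P[...,1]-101)<26)
T=P[M&(P[...,2]>109)&(P[...,2]<120)&(np.hypot(P[...,0]-671,P[...,1]-101)>10)];A=np.c_[T[:,:2]-[671,101],np.ones(len(T))]
print(len(T),(T.min(0)+T.max(0))/2,np.ptp(T,axis=0),np.median(T[:,2]),np.linalg.lstsq(A,T[:,2],rcond=None)[0])
S=P[M&(P[...,2]>132)&(P[...,2]<150)];print(cv2.minEnclosingCircle(S[:,:2].astype(np.float32)),S.mean(0))
E
```

```text
ft_force: [-0.8, 1.0, 0.2]
finger_gap: 85.5
t: 7.3
ee_pos: [671.6, 19.7, 214.7]
eef_rot: [-3.141, 0.0, 1.567]
ft_force: [0.9, 0.5, 0.1]
finger_gap: 85.5
finger_force: 0.0
2133 [672.1397481  101.679988   113.53747784] [42.78944275 42.6498938   8.43860313] 114.86762804928486 [-2.50698376e-03 -2.94172865e-03  1.14804621e+02]
((671.54052734375, 101.59649658203125), 6.618224620819092) [671.48833596 101.38103712 139.54340791]
```

View pics/w4.png

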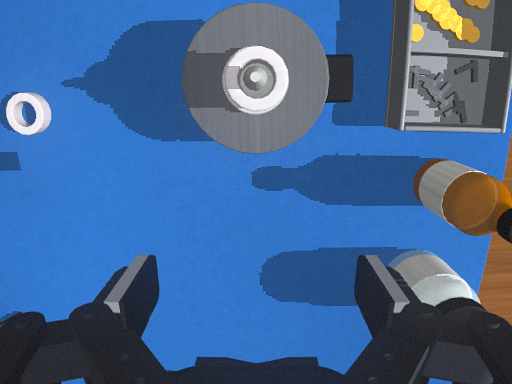

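The wrist view shows the sleeve on the spindle at (256,78), concentric and level. Its top is at z = 114.8 mm against 114 mm expected, so it is seated. The wheel is next.

```bash
python3 -m pendant '-0.0155 -0.034 0 0 0 0 1;-0.0155 -0.034 0 0 0 0 1;-0.0155 -0.034 0 0 0 0 1;-0.0155 -0.034 0 0 0 0 1;-0.0155 -0.034 0 0 0 0 1;-0.0155 -0.034 0 0 0 0 1;-0.0155 -0.034 0 0 0 0 1;0 -0.034 0 0 0 0 1'
python3 -m pendant '-0.003 -0.02 0 0 0 0 1;0 -0.02 0 0 0 0 1;0 0 0 0 0 0 1;0 0 0 0 0 0 1'
python3 - <<'E'
from h import *
grab('wrist','w5.png');P=cloud('wrist')
T=P[(np.hypot(P[...,0]-560,P[...,1]+291)<40)&(P[...,2]>17)&(P[...,2]<28)]
print(len(T),(T.min(0)+T.max(0))/2,np.ptp(T,axis=0),np.median(T[:,2]),cv2.minEnclosingCircle(T[:,:2].astype(np.float32)))
T=P[(np.hypot(P[...,0]-560,P[...,1]+291)<85)&(np.hypot(P[...,0]-560,P[...,1]+291)>40)&(P[...,2]>6)&(P[...,2]<100)];print(len(T))
E
```

```text
t: 8.02
ee_pos: [561.1, -249.6, 214.8]
eef_rot: [-3.14, -0.001, 1.572]
ft_force: [0.5, 0.5, 0.4]
finger_gap: 85.5
finger_force: 0.0
t: 8.35
ee_pos: [560.3, -289.6, 214.1]
eef_rot: [-3.141, -0.001, 1.57]
ft_force: [0.5, 1.0, 0.3]
finger_gap: 85.4
finger_force: 0.0
2229 [ 560.41617448 -291.27359049   21.20367381] [58.62044343 58.58880576  8.05685654] 22.721964858790614 ((560.678955078125, -291.86297607421875), 30.004661560058594)
0
```

View pics/w5.png

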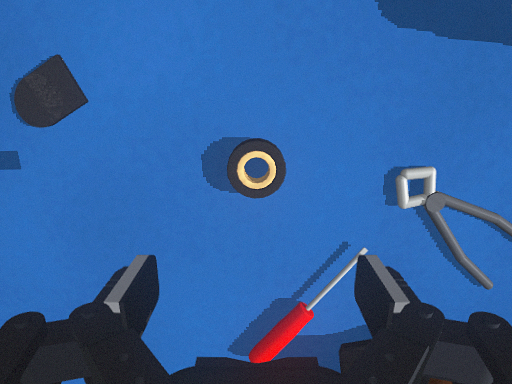

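The wrist view shows the wheel flat at (257,168) with its bore visible. Nothing stands where the fingers will go, and the screwdriver tip at (365,250) is clear.

```bash
python3 -m pendant '0 -0.0015 -0.038 0 0 0 1;0 0 -0.038 0 0 0 1;0 0 -0.038 0 0 0 1;0 0 -0.038 0 0 0 1;0 0 -0.035 0 0 0 1;0 0 -0.014 0 0 0 1;0 0 -0.007 0 0 0 1;0 0 0 0 0 0 1'
python3 -m pendant '0 0 0 0 0 0 1;0 0 0 0 0 0 1'
python3 -m pendant '0 0 0 0 0 0 0.6;0 0 0 0 0 0 0.4;0 0 0 0 0 0 0;0 0 0 0 0 0 -1;0 0 0 0 0 0 -1;0 0 0 0 0 0 -1' 40
```

```text
t: 9.07
ee_pos: [559.6, -289.0, 5.0]
eef_rot: [-3.139, -0.003, 1.573]
ft_force: [0.2, 0.4, 0.3]
finger_gap: 85.0
finger_force: 0.0
t: 9.23
ee_pos: [561.6, -291.7, 8.8]
eef_rot: [3.139, 0.002, 1.572]
ft_force: [0.9, 0.0, 1.1]
finger_gap: 85.7
finger_force: 0.0
t: 9.73
ee_pos: [561.0, -292.0, 8.9]
eef_rot: [3.139, 0.001, 1.57]
ft_force: [0.2, 2.3, 6.7]
finger_gap: 57.4
finger_force: 41.7
```

TCP stopped at z = 8.9, higher than intended, so I'll regrip lower for a fuller hold.

```bash
python3 -m pendant '0 0 0 0 0 0 0.5;0 0 0 0 0 0 0.8;0 0 0 0 0 0 0.8;0 0 -0.005 0 0 0 0.8;0 0 0 0 0 0 0.8;0 0 0 0 0 0 0.8' |grep -E 'pos|ft|gap'
python3 -m pendant '0 0 0 0 0 0 0.4;0 0 0 0 0 0 0;0 0 0 0 0 0 -1;0 0 0 0 0 0 -1;0 0 0 0 0 0 -1' 40
python3 -m pendant '0 0 0.02 0 0 0 -1;0 0 0.035 0 0 0 -1;0 0 0.035 0 0 0 -1;0 0 0.035 0 0 0 -1;0 0 0.035 0 0 0 -1;0 0 0.035 0 0 0 -1;0 0 0 0 0 0 -1;0 0 0 0 0 0 -1'
```

```text
ee_pos: [559.6, -291.2, 1.1]
ft_force: [0.8, -0.7, 0.0]
finger_gap: 76.8
t: 10.65
ee_pos: [560.3, -291.7, 2.1]
eef_rot: [3.141, 0.0, 1.571]
ft_force: [-0.9, 0.1, 2.2]
finger_gap: 57.5
finger_force: 43.0
t: 11.32
ee_pos: [561.2, -292.3, 199.5]
eef_rot: [3.137, 0.003, 1.571]
ft_force: [0.1, -0.1, -1.6]
finger_gap: 57.8
finger_force: 43.2
```

```bash
python3 -m pendant '0.01 0.035 0 0 0 0 -1;0.01 0.035 0 0 0 0 -1;0.01 0.035 0 0 0 0 -1;0.01 0.035 0 0 0 0 -1;0.015 0.035 0 0 0 0 -1;0.015 0.035 0 0 0 0 -1;0.02 0.035 0 0 0 0 -1;0.02 0.03 0 0 0 0 -1'
python3 -m pendant '0 0.03 0 0 0 0 -1;0 0.02 0 0 0 0 -1;0 0 0 0 0 0 -1;0 0 0 0 0 0 -1'
python3 - <<'E'
from h import *
p,d=grab('wrist','w6.png');P=cloud('wrist');s=bot.observe();x,y,z=s['ee_pos'];print(x,y,z)
S=P[np.hypot(P[...,0]-x,P[...,1]-y)<34]
for zt in (z+20,):
  T=S[abs(S[:,2]-zt)<5];m=np.median(T[:,2]);T=T[abs(T[:,2]-m)<2];print('top',m,(T.min(0)+T.max(0))/2,np.ptp(T,axis=0),len(T))
  A=np.c_[T[:,:2],np.ones(len(T))];print('tilt',np.linalg.lstsq(A,T[:,2],rcond=None)[0][:2])
hub=(p[...,0].astype(int)-p[...,2]>50)&(np.hypot(P[...,0]-x,P[...,1]-y)<34)&(abs(P[...,2]-m)<3)
H=P[hub];print('hub',len(H),(H.min(0)+H.max(0))/2,np.ptp(H,axis=0))
F=P[(P[...,2]>130)&(P[...,2]<150)&(np.hypot(P[...,0]-671,P[...,1]-101)<15)];print('spindle',cv2.minEnclosingCircle(F[:,:2].astype(np.float32)),F.mean(0))
F=P[(P[...,2]>111)&(P[...,2]<119)&(np.hypot(P[...,0]-671,P[...,1]-101)<27)];print('sleeve',(F.min(0)+F.max(0))/2,np.ptp(F,axis=0))
E
```

```text
t: 11.98
ee_pos: [669.3, -13.7, 194.4]
eef_rot: [-3.137, -0.001, 1.571]
ft_force: [0.9, -0.5, -1.2]
finger_gap: 58.1
finger_force: 43.2
t: 12.32
ee_pos: [669.0, 35.0, 194.3]
eef_rot: [-3.138, -0.0, 1.573]
ft_force: [-0.7, -0.9, -0.2]
finger_gap: 57.8
finger_force: 43.2
669.2034618563752 33.694072293005945 194.76813516634422
top 214.9375612801989 [669.12925262  34.31160502 214.93827899] [64.55178541 60.01670009  3.9961687 ] 11750
tilt [-2.6118390e-03  6.7579251e-05]
hub 3773 [669.52728941  33.83456977 214.55137974] [39.32226474 40.19484316  5.21154974]
spindle ((671.5286254882812, 101.51554107666016), 7.340944290161133) [671.42136928 102.13342418 138.57455387]
sleeve [672.25126742 101.6883003  114.31748397] [42.85744778 43.28608472  6.62440989]
```

View pics/w6.png

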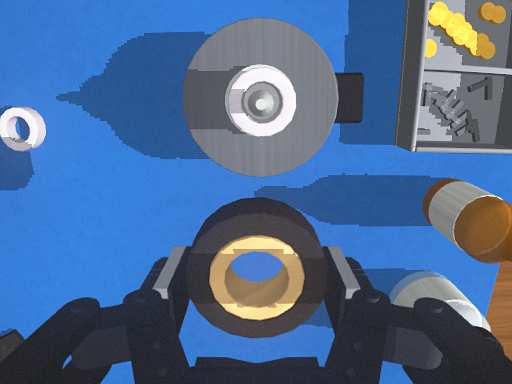

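The wrist view shows the wheel held level at (257,275), with the spindle and sleeve ahead at (262,100). The wheel must go +2 mm in x and +67.5 mm in y.

```bash
python3 -m pendant '0.002 0.034 0 0 0 0 -1;0 0.0335 0 0 0 0 -1;0 0 0 0 0 0 -1;0 0 0 0 0 0 -1;0 0 0 0 0 0 -1'
python3 - <<'E'
from h import *
p,d=grab('wrist','w7.png');P=cloud('wrist');x,y,z=bot.observe()['ee_pos'];print(x,y,z)
hub=(p[...,0].astype(int)-p[...,2]>50)&(np.hypot(P[...,0]-x,P[...,1]-y)<34)&(abs(P[...,2]-z-20)<4)
H=P[hub];print('hub',len(H),(H.min(0)+H.max(0))/2,np.ptp(H,axis=0))
E
```

```text
t: 12.78
ee_pos: [671.9, 99.6, 196.1]
eef_rot: [-3.141, 0.001, 1.57]
ft_force: [0.2, -0.2, -1.2]
finger_gap: 57.7
finger_force: 43.2
672.026854036775 99.23316943204662 196.28579674978934
hub 3919 [672.58880078  98.44422469 215.52815157] [39.53299684 40.28311913  6.48349012]
```

```bash
python3 -m pendant '-0.0006 0.0022 0 0 0 0 -1;0 0 -0.014 0 0 0 -1;0 0 -0.014 0 0 0 -1;0 0 -0.014 0 0 0 -1;0 0 -0.012 0 0 0 -1;0 0 -0.012 0 0 0 -1;0 0 -0.006 0 0 0 -1;0 0 0 0 0 0 -1' | grep -E 'pos|ft'
python3 -m pendant '0 0 0 0 0 0 -1;0 0 0 0 0 0 -1'| grep -E 'pos|ft'
```

```text
ee_pos: [670.5, 102.8, 122.7]
ft_force: [0.6, -0.6, -0.8]
ee_pos: [672.1, 103.2, 125.7]
ft_force: [0.5, -0.5, -0.1]
```

```bash
f(){ grep -E 'pos|ft'; }
python3 -m pendant '0 -0.0008 -0.004 0 0 0 -1;0 0 -0.002 0 0 0 -1;0 0 0 0 0 0 -1;0 0 0 0 0 0 -1'|f
python3 -m pendant '0 0 -0.0015 0 0 0 -1;0 0 0 0 0 0 -1;0 0 0 0 0 0 -1'|f
python3 -m pendant '0 0 -0.0015 0 0 0 -1;0 0 0 0 0 0 -1;0 0 0 0 0 0 -1'|f
```

```text
ee_pos: [671.4, 102.4, 118.8]
ft_force: [-0.2, 1.2, -0.9]
ee_pos: [671.5, 102.4, 117.3]
ft_force: [0.1, 0.1, -0.9]
ee_pos: [671.8, 102.4, 116.1]
ft_force: [0.3, -0.2, 2.0]
```

```bash
f(){ grep -E 'pos|ft'; }
python3 -m pendant '0 0 -0.001 0 0 0 -1;0 0 0 0 0 0 -1;0 0 0 0 0 0 -1'|f
python3 -m pendant '0 0 0 0 0 0 0.5;0 0 0 0 0 0 0.8;0 0 0 0 0 0 1;0 0 0 0 0 0 1;0 0 0 0 0 0 1;0 0 0 0 0 0 1' | grep -E 'ft|gap'
python3 -m pendant '0 0 0.02 0 0 0 1;0 0 0.03 0 0 0 1;0 0 0.035 0 0 0 1;0 0 0.02 0 0 0 1;0 -0.04 0 0 0 0 1;0 -0.04 0 0 0 0 1;0 0 0 0 0 0 1;0 0 0 0 0 0 1'|f
python3 - <<'E'
from h import *
p,_=grab('wrist','w8.png');P=cloud('wrist')
R=np.hypot(P[...,0]-671.6,P[...,1]-101.5)
T=P[(R<33)&(R>14)&(P[...,2]>131)&(P[...,2]<142)];A=np.c_[T[:,:2]-[671,101],np.ones(len(T))]
print(len(T),(T.min(0)+T.max(0))/2,np.ptp(T,axis=0),np.median(T[:,2]),np.linalg.lstsq(A,T[:,2],rcond=None)[0])
s,_=grab('side');a=cv2.resize(s[130:210,270:370],(500,400));b=cv2.resize(p[:,:,:],(512,384));b=np.pad(b,((0,16),(0,0),(0,0)))[:, 100:400]
cv2.imwrite('pics/f.png',np.hstack([a,b])[:,:,::-1])
E
```

```text
ee_pos: [671.8, 102.4, 116.1]
ft_force: [-1.8, 0.3, 6.0]
ft_force: [-0.2, 0.1, 0.4]
finger_gap: 85.5
ee_pos: [671.5, 20.0, 219.8]
ft_force: [-0.3, 0.0, 0.1]
5388 [672.11315855 101.77554761 135.41894442] [58.95618143 59.48069818  7.90670905] 136.917386588458 [5.17940590e-04 5.13074174e-04 1.36865892e+02]
```

View pics/f.png

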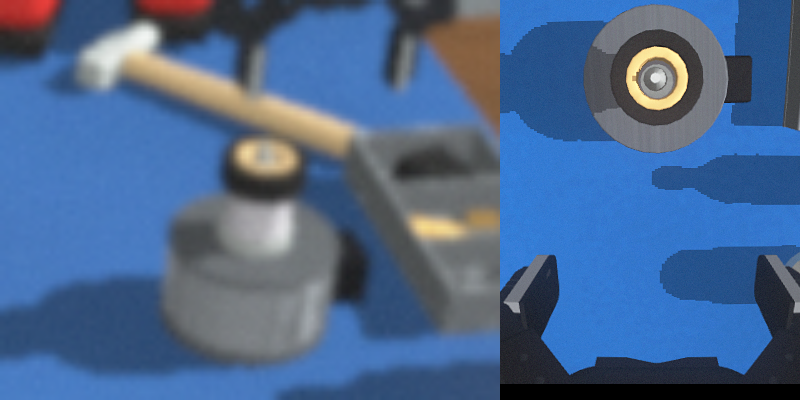

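The wheel sits level on the sleeve: left panel (262,165), right panel (657,78). Its top is at z = 136.9 mm against 136 mm expected, with no measurable tilt, and the robot is clear.

```bash
python3 -c "
from cell import bot
print(bot.finish_job())"
```

```text
the job is handed in; nothing more can be done
None
```

I put the tall sleeve flat on the smaller motor's shoulder and the sanding wheel level on top of it. I left the short sleeve where it was on the table and handed the job in with the gripper clear; no verdict came back.

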